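# Unlock the eccentric cam and push the plate carriage home

### The arm

A 7-joint arm with a two-finger parallel gripper is mounted at the origin on the work surface. World frame = base frame: x ahead of the robot, y to its left, z up, the work surface at z = 0. Lengths are in m, angles in rad, forces in N, time in s.
With the tool pointing down it reaches from about 0.4 to 0.875 m from the base axis. Payload 19.3 kg.
Tool frame: the origin (TCP) lies at the very end of the fingers, on their centre line; the grasp point (between the pads) lies 19 mm behind it; z points along the fingers, y is the direction in which the jaws open and shut (so a half turn about z gives the same grasp; the last joint's range is limited). The gripper opens to 85 mm and grips with 20 to 120 N. Pads are 22 mm wide; open, the fingers measure 114 mm over their backs; the gripper's body (76 mm by 85 mm) begins 54 mm behind the grasp point. The pads swing forward as they close: fully open they stand 13 mm farther back than shut.
Start: joints at [-1.268, 0.521, -0.036, 1.599, 0.021, 1.021, -0.113], TCP at [0.228, 0.582, 0.231] pointing down, gripper open.
Joint ranges: [-2.91, 2.91], [-0.3, 2.13], [-1.5, 1.42], [0.17, 2.43], [-1.26, 4.41], [0.16, 1.93], [-2.52, 2.52]. Speed limits (rad/s): [1.89, 1.89, 2.39, 2.39, 3.01, 3.01, 3.01].

### API

Orientations are given as [roll, pitch, yaw] about the fixed x, y, z axes, in that order (R = Rz(yaw) Ry(pitch) Rx(roll)).
In Python, from workcell import bot gives the robot as it stands.
- The arm moves only by the tool carry_out, never from a script. Its argument "targets" is a list of rows, each a list of 7 numbers: the shift along the tool's x, y, z in mm, then the turn, a rotation vector about the tool's x, y, z in units of 6 degrees (1.0 is 6 degrees), then the closure in counts, from 0 (fully open) to 255 (shut). A call has 1 to 5 rows; each row shifts and turns the commanded pose from where the row before left it, along the tool's axes as they then stand; what a row does not reach is not made up. A row lasts 1/12 s, in which the tool goes at most 41.7 mm and 7.16 degrees, less where a joint would pass 70% of its speed; a pose out of reach is approached as far as the arm can. A call is refused whole if a number of a shift passes 41.7 or a number of a turn 1, either way. A call with a gripper value outside its range is refused whole. The fingers move at their own pace and stop on an object; "force" is the grip in N (left out, the last holds). Time passes only in rows, so rows that do not move let the fingers close. It gives the time, the measured TCP pose, the force and the opening at its end, in the units of the state.
- bot.observe(): the state, without advancing time (a new reading comes with each control period).
- bot.grab_frame(name): name is "scene" or "top"; returns a dict with "color" (384x512x3 uint8, red, green, blue), "z_map" (384x512 float32, m along the optical axis (not along the pixel's ray), 0 where there is no reading), "K" (3x3 intrinsics, pixels), "cam_to_world" (4x4, takes a point from camera to world coordinates). Camera axes: x right, y down, z forward; pixel columns grow to the right and rows downward; lengths in m; the calibration is good to about 2 mm. A picture is of the moment at which its call begins.
- bot.job_done(): hands the job in, once; it reports no verdict.
The state is a dict: "clock": time; "qpos": joint angles; "qd": joint speeds; "joint_efforts": joint torques, N m; "position": TCP position; "tool_rot": TCP orientation; "force": force on the tool from outside, world axes, zero at the start; "moment": the same for the moment, N m; "grip_width": finger opening in m.
Only numpy, scipy, OpenCV 4.12 (cv2) and the standard library are available. Lean on these libraries where they do the work, as an engineer would, in place of code of your own. Each camera call takes 0.05 s, during which the arm holds its last target. There are 200 camera calls.

### The job

The eccentric cam on the plate scanner is locking the plate carriage out: push its lever round with the fingertips until the cam's low point faces the carriage, and only then push the carriage by its rear pad along the rails until it is fully home at the cam end. Do not force the carriage against the turned-up cam, and do not touch or lift the well plate riding in it. Leave the bottles, tip box and tube rack where they stand, and finish with the hand clear.

Things in the scene. Friction and masses are not known exactly. Their poses are not given: they have to be found in the camera images.
- scanner: White flat bench scanner, 410 (its x) x 200 (its y) x 45 mm high, standing fixed on the bench; origin at the centre of its underside. Its +x is the forward direction of the carriage (towards the cam), z up. Two aluminium guide rails on its deck run along x at y = +-77 mm, their tops 55 mm above the bench. The cam's axis is at x = +105 mm, y = 0.
- cam_axis (a point): Point on the cam's vertical axis, level with the top of its lever and hub, 99 mm above the bench. The cam is a steel eccentric disc (60 mm diameter, centre 18 mm off the axis, 49 to 63 mm above the bench) with a 22 mm hub. On it stands the lever: an upright black blade 12 mm thick, 34 mm tall (65 to 99 mm above the bench), reaching radially from the axis to 85 mm.
- lever_tip (a point): Outer end of the lever blade's top edge, 85 mm from the cam axis, 99 mm above the bench.
- cam_turn (a joint): Cam angle, rad, anticlockwise seen from above. 0: the cam's high side faces the carriage and the lever points along the scanner's -y. Turning it up swings the lever through the scanner's +x to its +y. 3.14: low point squarely towards the carriage, lever along +y (within 0.35 rad is good). Stops at 0 and 3.3. Stays where it is left; friction 0.2 N m (about 3 N at 65 mm). Starts at 0.3 to 1.2.
- carriage_travel (a joint): Carriage travel along the scanner's +x, m. 0 fully drawn back, 0.080 fully home against a firm end stop (the carriage front then stands 14 mm short of the cam axis, 2 mm clear of the cam's low point). With the cam's high side facing it the carriage is blocked at about 0.046. Stays where it is left; friction about 2.5 N. Starts at 0 to 0.030.
- push_pad (a point): Upper middle of the rear (-x) face of the black push pad at the back of the aluminium carriage, 90 mm above the bench. The face is upright, 70 mm wide, from 47 to 93 mm above the bench; push on it along the scanner's +x. The free deck behind it is 45 mm above the bench. The carriage is 138 mm wide and reaches from the pad's face 116 mm forward to its front edge, and a steel follower nose (32 mm wide) a further 20 mm.
- nest (a point): Centre of the nest floor of the carriage on which the plate rests, 55 mm above the bench, 64 mm forward of the rear pad's face; 8 mm lips surround the plate.
- plate_center (a point): Centre of the white 24-well plate, 85.5 x 127.8 x 14.4 mm, long side across the travel, lying unfastened in the carriage nest between its lips (it lifts straight up), top 69 mm above the bench; rides along by itself. Not to be touched.
- tip_box: Tip box, violet with white lid, 85 x 122 x 70 mm; origin at the centre of its underside. Bystander.
- bottle_short: Small amber bottle, 34 mm diameter, 55 mm tall; origin at the centre of its underside. Bystander.
- bottle_tall: Small white bottle, 30 mm diameter, 75 mm tall; origin at the centre of its underside. Bystander.
- tube_rack: Pink micro-tube rack, 70 x 120 x 38 mm with its tubes; origin at the centre of its underside. Bystander.
- carriage: The sliding carriage; origin at the centre of its underside, 47 mm above the bench, axes as the scanner's.
- cam: The cam with its lever; origin on its axis, 49 mm above the bench. At joint value 0 its axes are the scanner's; its own -y points along the lever, its own -x to the cam's high side.
- plate: The well plate; origin at the centre of its underside.

How it is judged:
By the outcome, as a careful person would: the job done as asked, in the order asked, and still so for the second after the job is handed in, with the robot touching nothing.
It also fails if it takes over 58 s, if anything falls off the work surface, if the arm or the gripper's body presses on something with over 40 N, if the wrist force passes 120 N, or if a joint passes its speed limit or range.

## Working session

There is one attempt and no reset: what is moved stays moved. The work goes in short steps, Python scripts to look and compute and a tool call to move; the robot and the scene stay as the last step left them, time stands still between calls to the robot, and variables do not carry over. Pictures are saved under pics/ and viewed, about 8 in all and at most 12, crops included, and the job is handed in when it is done.

Besides the shell and the picture viewer there is one more tool, called after "Request:" as name(argument=value, ...), one argument or row to a line, values as JSON. carry_out: Moves the arm, as the interface text tells. Its arguments: {"type":"object","properties":{"targets":{"type":"array","items":{"type":"array","items":{"type":"number"}}},"force":{"type":"number"}},"required":["targets"]}

```bash
mkdir -p pics; ls
python3 - <<'E'
from workcell import bot
import cv2,numpy as np
print(bot.observe())
for n in("scene","top"):
    f=bot.grab_frame(n); np.savez(f"{n}0.npz",**f)
    cv2.imwrite(f"pics/{n}0.png",f["color"][:,:,::-1])
    print(n,f["K"].round(1).tolist(),f["cam_to_world"].round(3).tolist())
a=[cv2.imread(f"pics/{n}0.png") for n in("scene","top")]
cv2.imwrite("pics/both0.png",cv2.resize(np.vstack(a),None,fx=.78,fy=.78) )
E
```

```text
pics
{'clock': 0.0, 'qpos': array([-1.26820456,  0.52203986, -0.03632952,  1.59999912,  0.02120551,
        1.02108643, -0.11279242]), 'qd': array([ 0.0002215 , -0.00219385, -0.00057179, -0.00023228,  0.00073601,
       -0.00231345, -0.00040451]), 'joint_efforts': array([ 1.17369760e-03, -9.27090883e+01,  1.98115222e+00, -3.69947255e+01,
        1.80612324e-02,  8.04042531e-03,  2.40219629e-05]), 'position': array([0.22754835, 0.58174715, 0.23071278]), 'tool_rot': array([-3.14044822e+00,  8.49962656e-05,  2.76880310e+00]), 'force': array([0.35198258, 0.18160766, 0.69316502]), 'moment': array([ 0.00081745,  0.03429026, -0.00535364]), 'grip_width': 0.08546376226888261}
scene [[382.1, 0.0, 251.3], [0.0, 382.1, 188.9], [0.0, 0.0, 1.0]] [[-0.588, 0.521, -0.619, 1.078], [0.809, 0.372, -0.455, 0.429], [-0.007, -0.768, -0.64, 0.62], [0.0, 0.0, 0.0, 1.0]]
top [[463.5, 0.0, 252.9], [0.0, 463.5, 188.1], [0.0, 0.0, 1.0]] [[-0.023, -0.99, 0.137, 0.406], [-0.999, 0.027, 0.027, 0.022], [-0.03, -0.136, -0.99, 1.126], [0.0, 0.0, 0.0, 1.0]]
```

View pics/top0.png

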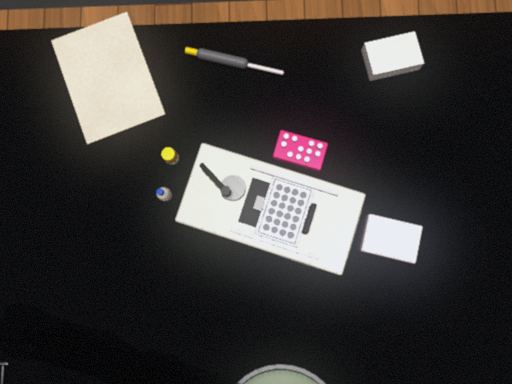

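View pics/scene0.png

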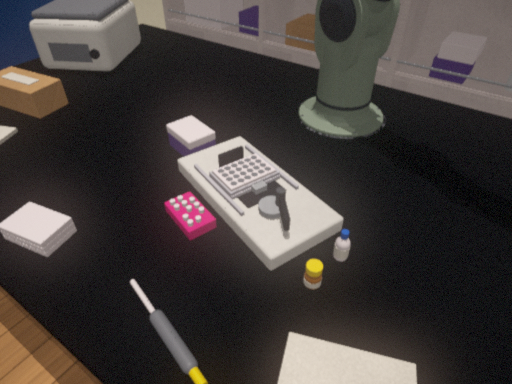

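The top view shows the scanner (corners about (203,143), (365,193), (342,273), (177,221)). The cam hub is at about (228,190), with the lever pointing up-left to (202,166). The carriage pad is near (309,218), the bottles at (170,155) and (163,193), the rack at (300,150) and the tip box at (392,240). Next I'll measure these.

```bash
cat > h.py <<'E'
import numpy as np,cv2
def cloud(f):
    z=f["z_map"];K=f["K"];v,u=np.indices(z.shape)
    p=np.stack([(u-K[0,2])/K[0,0]*z,(v-K[1,2])/K[1,1]*z,z],-1)
    T=f["cam_to_world"]
    return p@T[:3,:3].T+T[:3,3]
def ray(f,u,v,h):
    K=f["K"];T=f["cam_to_world"]
    d=T[:3,:3]@np.array([(u-K[0,2])/K[0,0],(v-K[1,2])/K[1,1],1]);return T[:3,3]+d*(h-T[2,3])/d[2]
E
python3 - <<'E'
from h import *
f=dict(np.load("top0.npz"));P=cloud(f);z=P[...,2];c=f["color"].astype(int)
print("bench z",np.median(z[280:300,100:200]))
roi=np.zeros(z.shape,bool);roi[135:280,170:372]=1
# white scanner body: by colour + height
m=roi&(z>.03)&(z<.13)
n,l,s,_=cv2.connectedComponentsWithStats(m.astype(np.uint8))
i=l[205,210];m=l==i
pts=P[m]; 
# hull using only deck height pts
d=m&(abs(z-.045)<.006)
r=cv2.minAreaRect((P[d][:,:2]*1000).astype(np.float32));print("deck rect mm",r,cv2.boxPoints(r).round(1).tolist(),np.median(z[d]))
# edge from colour, corner rays at z=.045
w=((c.min(-1)>120)&roi).astype(np.uint8)
cs,_=cv2.findContours(cv2.morphologyEx(w,cv2.MORPH_CLOSE,np.ones((5,5))),0,1)
k=max(cs,key=cv2.contourArea)[:,0]
q=np.array([ray(f,u,v,.045)[:2]*1000 for u,v in k],np.float32)
r2=cv2.minAreaRect(q);print("col rect",r2,cv2.boxPoints(r2).round(1).tolist())
np.save("rect.npy",np.array([*r2[0]]))
# frame guess
b=cv2.boxPoints(r2);e=[b[1]-b[0],b[2]-b[1]];x=max(e,key=np.linalg.norm);x=x/np.linalg.norm(x)
if x[1]<0:x=-x
y=np.array([-x[1],x[0]]);C=np.array(r2[0]);print("C",C,"x",x,"yaw",np.arctan2(x[1],x[0]))
L=np.stack([(P[...,:2]*1000-C)@x,(P[...,:2]*1000-C)@y,z*1000],-1)
hi=m&(z>.085)
for nm,t in(("lever",hi&(L[...,0]>50)),("pad",hi&(L[...,0]<0))):
    a=L[t];print(nm,len(a),a.min(0).round(),a.max(0).round(),a.mean(0).round(1))
a=L[hi&(L[...,0]>50)];dv=a[:,:2]-[105,0];rr=np.hypot(*dv.T);far=dv[rr>45].mean(0);print("lever dir",far,"cam_turn",np.arctan2(far[1],far[0])+np.pi/2,rr.max())
n,l,s,_=cv2.connectedComponentsWithStats(((z>.02)&(z<.2)).astype(np.uint8))
for j in range(1,n):
    if s[j,4]>20:
        t=l==j;print(s[j].tolist(),P[t].mean(0).round(3),L[t].min(0).round(),L[t].max(0).round())
E
```

```text
bench z -0.0010761585764607062
deck rect mm ((508.3133239746094, 14.632583618164062), (409.4565124511719, 199.31919860839844), 70.6761474609375) [[346.5, -145.60000610351562], [534.5999755859375, -211.5], [670.0999755859375, 174.8000030517578], [482.0, 240.8000030517578]] 0.04385831346349134
col rect ((508.83636474609375, 13.141281127929688), (408.6853942871094, 198.91848754882812), 70.63772583007812) [[347.29998779296875, -146.6999969482422], [534.9000244140625, -212.60000610351562], [670.4000244140625, 173.0], [482.79998779296875, 238.89999389648438]]
C [508.83636475  13.14128113] x [0.3315401 0.9434411] yaw 1.2328608
lever 258 [ 96. -44.  85.] [181.  12. 108.] [133.8 -14.4  98.3]
pad 170 [-98. -33.  85.] [-86.  35.  96.] [-91.9   1.5  91.3]
lever dir [ 57.45340196 -30.45017528] cam_turn 1.0834394833281884 84.97833246605146
[362, 32, 62, 47, 1965] [ 0.874 -0.296  0.04 ] [-248. -522.   20.] [ -96. -383.   48.]
[185, 48, 63, 20, 508] [0.891 0.132 0.026] [ 164. -339.   20.] [ 327. -306.   33.]
[272, 131, 55, 40, 1423] [ 0.646 -0.062  0.029] [ -86. -192.   20.] [  35. -120.   43.]
[175, 143, 190, 133, 14737] [0.505 0.012 0.05 ] [-206. -100.   27.] [206. 102. 108.]
[161, 148, 16, 16, 190] [0.639 0.251 0.047] [254. -61.  21.] [286. -29.  60.]
[156, 188, 14, 13, 153] [0.546 0.264 0.052] [238.  33.  22.] [265.  62.  78.]
[357, 214, 65, 50, 2276] [ 0.429 -0.254  0.067] [-346.  -62.   20.] [-217.   33.   75.]
```

```bash
cat >> h.py <<'E'
C=np.array([508.6,13.8]);Y=1.233
sx=np.array([np.cos(Y),np.sin(Y)]);sy=np.array([-sx[1],sx[0]])
def loc(p): d=np.array(p[:2])*1000-C; return np.array([d@sx,d@sy,p[2]*1000])
def wor(x,y): return C+x*sx+y*sy
def lever(turn,r,off):  # off>0: clockwise side; returns world mm xy, yaw with -y face pushing
    a=Y+turn-np.pi/2;u=np.array([np.cos(a),np.sin(a)])
    return wor(105,0)+r*u+off*np.array([u[1],-u[0]]),a
def plan(p,yaw,wps):  # p mm (x,y,z); wps: (x,y,z,yaw,n)
    p=np.array(p,float);k=0
    for x,y,z,g,n in wps:
        for i in range(n):
            d=(np.array([x,y,z])-p)/(n-i);t=(g-yaw)/(n-i);c,s=np.cos(yaw),np.sin(yaw)
            row=[round(c*d[0]+s*d[1]),round(s*d[0]-c*d[1]),round(-d[2]),0,0,round(-t/np.radians(6),2)+0.,255]
            print(row,end=",\n" if k%5==4 else ", ");k+=1
            p+=[c*row[0]+s*row[1],s*row[0]-c*row[1],-row[2]];yaw-=row[5]*np.radians(6)
    print("end",p.round(1),round(yaw,3))
def st():
    from workcell import bot
    o=bot.observe();print("t",o["clock"],"P",(o["position"]*1000).round(1),"rot",o["tool_rot"].round(3),"F",o["force"].round(1),"loc",loc(o["position"]).round(1),"q",o["qpos"].round(2),"w",round(o["grip_width"],4));return o
E
python3 - <<'E'
from h import *
o=st();q,a=lever(1.083,62,35);print(q,a)
plan(o["position"]*1000,o["tool_rot"][2],[(q[0],q[1],170,a,20)])
E
```

```text
t 0.1 P [227.5 581.8 230.8] rot [-3.141  0.     2.769] F [ 0.4 -0.8 -0.4] loc [442.7 453.4 230.8] q [-1.27  0.52 -0.04  1.6   0.02  1.02 -0.11] w 0.0858
[612.69906064 129.18645439] 0.7452036732051033
[-26, -14, 3, 0, 0, np.float64(0.97), 255], [-27, -11, 3, 0, 0, np.float64(0.97), 255], [-29, -9, 3, 0, 0, np.float64(0.97), 255], [-29, -6, 3, 0, 0, np.float64(0.97), 255], [-30, -3, 3, 0, 0, np.float64(0.97), 255],
[-30, 1, 3, 0, 0, np.float64(0.96), 255], [-29, 3, 3, 0, 0, np.float64(0.97), 255], [-29, 6, 3, 0, 0, np.float64(0.96), 255], [-28, 9, 3, 0, 0, np.float64(0.97), 255], [-27, 12, 3, 0, 0, np.float64(0.96), 255],
[-26, 15, 3, 0, 0, np.float64(0.97), 255], [-24, 17, 3, 0, 0, np.float64(0.96), 255], [-22, 20, 3, 0, 0, np.float64(0.97), 255], [-20, 22, 3, 0, 0, np.float64(0.96), 255], [-18, 24, 3, 0, 0, np.float64(0.97), 255],
[-15, 26, 3, 0, 0, np.float64(0.96), 255], [-13, 27, 3, 0, 0, np.float64(0.97), 255], [-10, 28, 3, 0, 0, np.float64(0.96), 255], [-7, 29, 3, 0, 0, np.float64(0.97), 255], [-4, 29, 4, 0, 0, np.float64(0.96), 255],
end [612.8 129.3 169.8] 0.746
```

Request:
carry_out(
  targets=[
    [-26, -14, 3, 0, 0, 0.97, 255],
    [-27, -11, 3, 0, 0, 0.97, 255],
    [-29, -9, 3, 0, 0, 0.97, 255],
    [-29, -6, 3, 0, 0, 0.97, 255],
    [-30, -3, 3, 0, 0, 0.97, 255],
  ],
  force=60,
)

```text
clock: 0.52
position: [0.3238, 0.4667, 0.216]
tool_rot: [-3.141, 0.0, 2.256]
force: [-0.5, -0.2, 0.5]
grip_width: 0.0253
```

Request:
carry_out(
  targets=[
    [-30, 1, 3, 0, 0, 0.96, 255],
    [-29, 3, 3, 0, 0, 0.97, 255],
    [-29, 6, 3, 0, 0, 0.96, 255],
    [-28, 9, 3, 0, 0, 0.97, 255],
    [-27, 12, 3, 0, 0, 0.96, 255],
  ],
)

```text
clock: 0.93
position: [0.4193, 0.354, 0.2011]
tool_rot: [-3.141, 0.0, 1.751]
force: [0.8, 0.7, 0.2]
grip_width: 0.0001
```

Tracking well.

Request:
carry_out(
  targets=[
    [-26, 15, 3, 0, 0, 0.97, 255],
    [-24, 17, 3, 0, 0, 0.96, 255],
    [-22, 20, 3, 0, 0, 0.97, 255],
    [-20, 22, 3, 0, 0, 0.96, 255],
    [-18, 24, 3, 0, 0, 0.97, 255],
  ],
)

```text
clock: 1.35
position: [0.5164, 0.2412, 0.186]
tool_rot: [-3.141, 0.0, 1.246]
force: [0.1, 0.6, 0.5]
grip_width: -0.0001
```

Request:
carry_out(
  targets=[
    [-15, 26, 3, 0, 0, 0.96, 255],
    [-13, 27, 3, 0, 0, 0.97, 255],
    [-10, 28, 3, 0, 0, 0.96, 255],
    [-7, 29, 3, 0, 0, 0.97, 255],
    [-4, 29, 4, 0, 0, 0.96, 255],
  ],
)

```text
clock: 1.77
position: [0.6136, 0.1283, 0.1701]
tool_rot: [-3.142, 0.0, 0.741]
force: [0.0, -1.1, 0.0]
grip_width: 0.0001
```

Run:
```python
from h import *
from workcell import bot
o=st()
f=bot.grab_frame("scene");cv2.imwrite("pics/s1.png",cv2.resize(f["color"][90:280,130:380,::-1],None,fx=3,fy=3))
```

```text
t 1.7667 P [613.6 128.3 170.1] rot [-3.142  0.     0.741] F [ 0.  -1.1  0. ] loc [142.9 -61.1 170.1] q [-0.63  0.65  0.5   1.67 -0.38  0.92 -0.81] w 0.0001
```

View pics/s1.png

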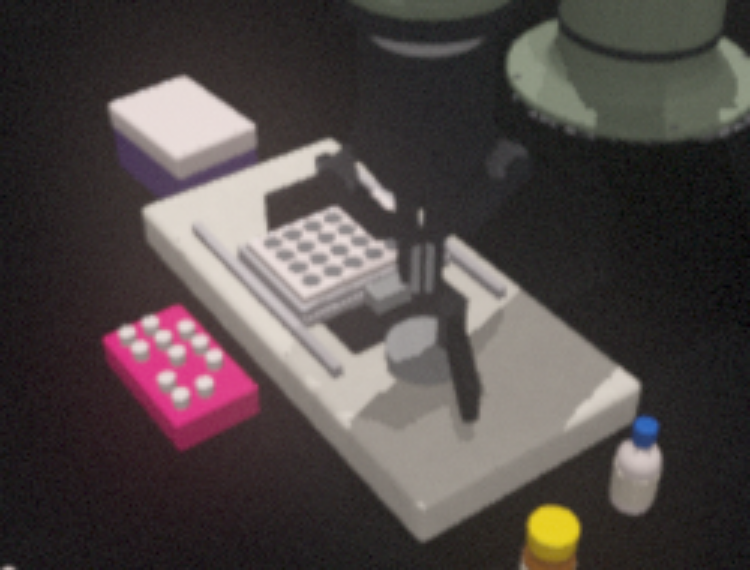

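The hand hovers beside the lever, which is still up (fingertips about (425,270), lever end about (470,410)). I'll descend on its clockwise side.

Request:
carry_out(
  targets=[
    [0, 0, 32, 0, 0, 0, 255],
    [0, 0, 32, 0, 0, 0, 255],
    [0, 0, 20, 0, 0, 0, 255],
    [0, 0, 10, 0, 0, 0, 255],
    [0, 0, 0, 0, 0, 0, 255],
  ],
)

```text
clock: 2.23
position: [0.6117, 0.1293, 0.0743]
tool_rot: [-3.14, 0.003, 0.746]
force: [0.1, 0.1, 0.1]
grip_width: -0.0004
```

```bash
sed -i 's/round(-t\/np.radians(6),2)+0./float(round(-t\/np.radians(6),2))/' h.py
python3 - <<'E'
from h import *
o=st()
w=[]
q,a=lever(1.083,62,20.5);w.append((q[0],q[1],75,a,5))
for k in range(1,31):
    q,a=lever(1.083+(3.12-1.083)*k/30,62,20.5);w.append((q[0],q[1],75,a,1))
plan(o["position"]*1000,o["tool_rot"][2],w)
E
```

```text
t 2.2333 P [611.7 129.3  74.3] rot [-3.14e+00  3.00e-03  7.46e-01] F [0.1 0.1 0.1] loc [143.2 -59.   74.3] q [-0.58  0.77  0.43  1.73 -0.44  0.75 -0.75] w -0.0004
[0, -3, 0, 0, 0, 0.0, 255], [0, -3, 0, 0, 0, 0.0, 255], [0, -3, 0, 0, 0, 0.0, 255], [0, -2, 0, 0, 0, 0.0, 255], [1, -3, -1, 0, 0, 0.0, 255],
[1, -4, 0, 0, 0, -0.64, 255], [1, -4, 0, 0, 0, -0.65, 255], [1, -5, 0, 0, 0, -0.65, 255], [2, -4, 0, 0, 0, -0.65, 255], [1, -4, 0, 0, 0, -0.65, 255],
[1, -4, 0, 0, 0, -0.65, 255], [1, -5, 0, 0, 0, -0.64, 255], [2, -4, 0, 0, 0, -0.65, 255], [1, -4, 0, 0, 0, -0.65, 255], [1, -4, 0, 0, 0, -0.65, 255],
[1, -5, 0, 0, 0, -0.65, 255], [2, -4, 0, 0, 0, -0.65, 255], [1, -4, 0, 0, 0, -0.64, 255], [1, -4, 0, 0, 0, -0.65, 255], [1, -5, 0, 0, 0, -0.65, 255],
[2, -4, 0, 0, 0, -0.65, 255], [1, -4, 0, 0, 0, -0.65, 255], [1, -4, 0, 0, 0, -0.65, 255], [1, -5, 0, 0, 0, -0.65, 255], [2, -4, 0, 0, 0, -0.64, 255],
[1, -4, 0, 0, 0, -0.65, 255], [1, -4, 0, 0, 0, -0.65, 255], [1, -5, 0, 0, 0, -0.65, 255], [2, -4, 0, 0, 0, -0.65, 255], [1, -4, 0, 0, 0, -0.65, 255],
[1, -4, 0, 0, 0, -0.64, 255], [1, -5, 0, 0, 0, -0.65, 255], [2, -4, 0, 0, 0, -0.65, 255], [1, -4, 0, 0, 0, -0.65, 255], [1, -5, 0, 0, 0, -0.65, 255],
end [492.4 153.4  75.3] 2.782
```

Request:
carry_out(
  targets=[
    [0, -3, 0, 0, 0, 0, 255],
    [0, -3, 0, 0, 0, 0, 255],
    [0, -3, 0, 0, 0, 0, 255],
    [0, -2, 0, 0, 0, 0, 255],
    [1, -3, 0, 0, 0, 0, 255],
  ],
)

```text
clock: 2.65
position: [0.6043, 0.1407, 0.0771]
tool_rot: [3.141, -0.001, 0.746]
force: [0.6, -3.5, 1.1]
grip_width: -0.0001
```

Request:
carry_out(
  targets=[
    [1, -4, 0, 0, 0, -0.64, 255],
    [1, -4, 0, 0, 0, -0.65, 255],
    [1, -5, 0, 0, 0, -0.65, 255],
    [2, -4, 0, 0, 0, -0.65, 255],
    [1, -4, 0, 0, 0, -0.65, 255],
  ],
)

```text
clock: 3.07
position: [0.5923, 0.1588, 0.077]
tool_rot: [3.14, -0.001, 1.088]
force: [3.2, -1.4, 1.3]
grip_width: -0.0001
```

Request:
carry_out(
  targets=[
    [1, -4, 0, 0, 0, -0.65, 255],
    [1, -5, 0, 0, 0, -0.64, 255],
    [2, -4, 0, 0, 0, -0.65, 255],
    [1, -4, 0, 0, 0, -0.65, 255],
    [1, -4, 0, 0, 0, -0.65, 255],
  ],
)

```text
clock: 3.48
position: [0.5748, 0.1719, 0.077]
tool_rot: [3.14, -0.001, 1.428]
force: [3.9, 2.0, 0.2]
grip_width: -0.0002
```

Request:
carry_out(
  targets=[
    [1, -5, 0, 0, 0, -0.65, 255],
    [2, -4, 0, 0, 0, -0.65, 255],
    [1, -4, 0, 0, 0, -0.64, 255],
    [1, -4, 0, 0, 0, -0.65, 255],
    [1, -5, 0, 0, 0, -0.65, 255],
  ],
)

```text
clock: 3.9
position: [0.5531, 0.1785, 0.077]
tool_rot: [3.139, -0.001, 1.767]
force: [2.6, 2.1, -0.1]
grip_width: -0.0003
```

Run:
```python
from h import *
o=st()
```

```text
t 3.9 P [553.1 178.5  77. ] rot [ 3.139e+00 -1.000e-03  1.767e+00] F [ 2.6  2.1 -0.1] loc [170.1  12.6  77. ] q [-0.53  0.67  0.16  1.84 -0.17  0.64 -0.07] w -0.0003
```

Request:
carry_out(
  targets=[
    [2, -4, 0, 0, 0, -0.65, 255],
    [1, -4, 0, 0, 0, -0.65, 255],
    [1, -4, 0, 0, 0, -0.65, 255],
    [1, -5, 0, 0, 0, -0.65, 255],
    [2, -4, 0, 0, 0, -0.64, 255],
  ],
)

```text
clock: 4.32
position: [0.5308, 0.1779, 0.077]
tool_rot: [3.14, 0.0, 2.106]
force: [4.1, -0.2, -0.8]
grip_width: -0.0001
```

Request:
carry_out(
  targets=[
    [1, -4, 0, 0, 0, -0.65, 255],
    [1, -4, 0, 0, 0, -0.65, 255],
    [1, -5, 0, 0, 0, -0.65, 255],
    [2, -4, 0, 0, 0, -0.65, 255],
    [1, -4, 0, 0, 0, -0.65, 255],
  ],
)

```text
clock: 4.73
position: [0.5106, 0.1698, 0.0769]
tool_rot: [3.14, 0.001, 2.447]
force: [0.7, 4.1, 0.5]
grip_width: 0.0001
```

Request:
carry_out(
  targets=[
    [1, -4, 0, 0, 0, -0.64, 255],
    [1, -5, 0, 0, 0, -0.65, 255],
    [2, -4, 0, 0, 0, -0.65, 255],
    [1, -4, 0, 0, 0, -0.65, 255],
    [1, -5, 0, 0, 0, -0.65, 255],
  ],
)

```text
clock: 5.15
position: [0.4937, 0.1546, 0.0768]
tool_rot: [3.14, 0.001, 2.787]
force: [-0.3, 4.1, 0.1]
grip_width: 0.0
```

Run:
```python
from h import *
from workcell import bot
o=st();print(lever(3.12,62,20.5))
f=bot.grab_frame("scene");cv2.imwrite("pics/s2.png",cv2.resize(f["color"][90:280,130:380,::-1],None,fx=3,fy=3))
```

```text
t 5.15 P [493.7 154.6  76.8] rot [3.140e+00 1.000e-03 2.787e+00] F [-0.3  4.1  0.1] loc [127.9  60.8  76.8] q [-0.33  0.58 -0.12  2.    0.12  0.56  0.69] w 0.0
(array([492.56887986, 153.86200107]), 2.782203673205103)
```

View pics/s2.png

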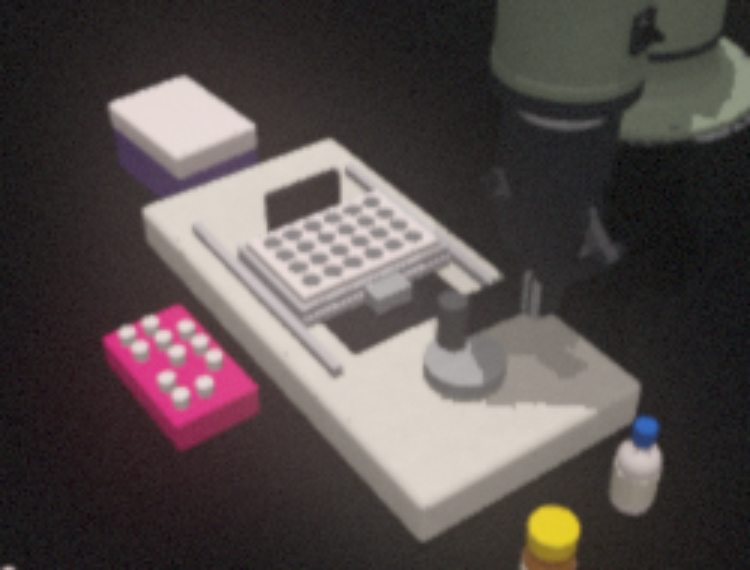

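The lever now points across (hub (452,310), blade out to (540,285)), with the cam bulging forward, away from the carriage; the turn is about 3.1. I'll back off, lift, and go over behind the pad.

Run:
```python
from h import *
o=st();b=wor(145,61);c=wor(-137,0)
plan(o["position"]*1000,o["tool_rot"][2],[(*b,77,2.787,2),(*b,158,2.804,3),(*c,158,2.804,10),(*c,62,2.804,5)])
```

```text
t 5.2 P [493.1 153.5  76.7] rot [3.141 0.    2.791] F [-0.1  2.2  0.9] loc [126.7  60.9  76.7] q [-0.33  0.58 -0.12  2.    0.12  0.56  0.69] w 0.0003
[0, 9, 0, 0, 0, 0.02, 255], [0, 9, 0, 0, 0, 0.02, 255], [0, 0, -27, 0, 0, -0.05, 255], [0, 0, -27, 0, 0, -0.06, 255], [0, 0, -27, 0, 0, -0.05, 255],
[-6, -28, 0, 0, 0, -0.0, 255], [-6, -28, 0, 0, 0, -0.0, 255], [-6, -28, 0, 0, 0, -0.0, 255], [-6, -28, 0, 0, 0, -0.0, 255], [-6, -28, 0, 0, 0, -0.0, 255],
[-6, -28, 0, 0, 0, -0.0, 255], [-6, -28, 0, 0, 0, -0.0, 255], [-6, -29, 0, 0, 0, -0.0, 255], [-6, -28, 0, 0, 0, -0.0, 255], [-7, -29, 0, 0, 0, -0.0, 255],
[0, 0, 19, 0, 0, -0.0, 255], [0, 0, 19, 0, 0, -0.0, 255], [0, 0, 19, 0, 0, -0.0, 255], [0, 0, 19, 0, 0, -0.0, 255], [0, 0, 20, 0, 0, -0.0, 255],
end [ 463.4 -115.9   61.7] 2.804
```

Request:
carry_out(
  targets=[
    [0, 9, 0, 0, 0, 0, 255],
    [0, 9, 0, 0, 0, 0, 255],
    [0, 0, -27, 0, 0, -0.05, 255],
    [0, 0, -27, 0, 0, -0.05, 255],
    [0, 0, -27, 0, 0, -0.05, 255],
  ],
)

```text
clock: 5.62
position: [0.4999, 0.1719, 0.1582]
tool_rot: [-3.141, -0.001, 2.797]
force: [0.3, 0.3, 1.0]
grip_width: -0.0002
```

Run:
```python
from h import *
from workcell import bot
o=st()
f=bot.grab_frame("scene");P=cloud(f);z=P[...,2]
L=np.stack([(P[...,:2]*1000-C)@sx,(P[...,:2]*1000-C)@sy,z*1000],-1)
c=L[(z>.088)&(z<.104)&(L[...,0]>60)&(L[...,0]<135)&(abs(L[...,1])<95)]
print("lever pts",len(c),c.min(0).round(),c.max(0).round())
far=c[c[:,1]>25];print("dir",np.median(far,0),"turn~",np.arctan2(*(np.median(far,0)[[1,0]]-[0,105]))+np.pi/2)
```

```text
t 5.6167 P [499.9 171.9 158.2] rot [-3.141e+00 -1.000e-03  2.797e+00] F [0.3 0.3 1. ] loc [146.3  60.6 158.2] q [-0.34  0.47 -0.14  1.92  0.09  0.76  0.7 ] w -0.0002
lever pts 290 [ 95. -12.  88.] [117.  83. 104.]
dir [111.14850138  54.14377935  98.33859607] turn~ 3.028518269848599
```

The cam reads about 3.03–3.1, well inside tolerance. Now I'll go over behind the pad.

Request:
carry_out(
  targets=[
    [-6, -28, 0, 0, 0, 0, 255],
    [-6, -28, 0, 0, 0, 0, 255],
    [-6, -28, 0, 0, 0, 0, 255],
    [-6, -28, 0, 0, 0, 0, 255],
    [-6, -28, 0, 0, 0, 0, 255],
  ],
)

```text
clock: 6.08
position: [0.4814, 0.0284, 0.1574]
tool_rot: [3.141, 0.0, 2.797]
force: [0.9, -0.2, 0.5]
grip_width: 0.0002
```

Request:
carry_out(
  targets=[
    [-6, -28, 0, 0, 0, 0, 255],
    [-6, -28, 0, 0, 0, 0, 255],
    [-6, -29, 0, 0, 0, 0, 255],
    [-6, -28, 0, 0, 0, 0, 255],
    [-7, -29, 0, 0, 0, 0, 255],
  ],
)

```text
clock: 6.5
position: [0.463, -0.116, 0.1575]
tool_rot: [3.141, 0.001, 2.797]
force: [0.7, -0.2, 0.5]
grip_width: -0.0
```

Run:
```python
from h import *
from workcell import bot
o=st()
f=bot.grab_frame("scene");cv2.imwrite("pics/s3.png",cv2.resize(f["color"][90:280,130:380,::-1],None,fx=3,fy=3))
```

```text
t 6.5 P [ 463.  -116.   157.5] rot [3.141e+00 1.000e-03 2.797e+00] F [ 0.7 -0.2  0.5] loc [-137.6    0.   157.5] q [ 0.2   0.4  -0.1   2.05  0.06  0.7   1.29] w -0.0
```

View pics/s3.png

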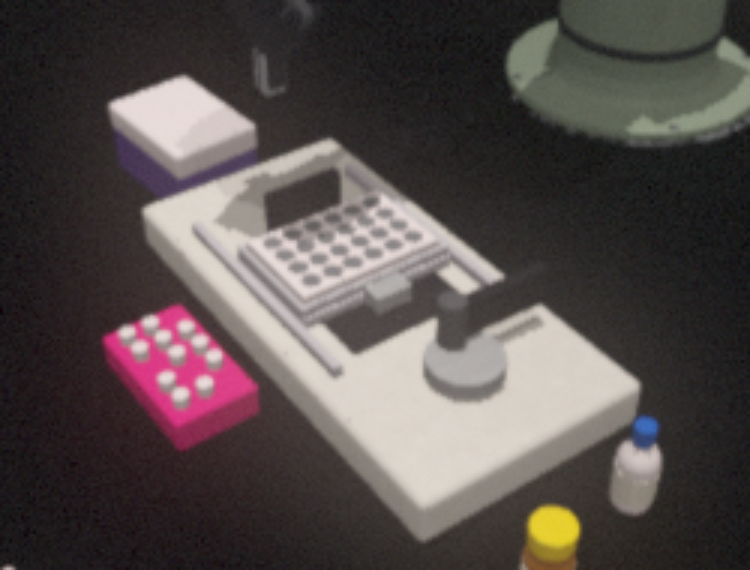

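The lever stays across at about (500,285), the carriage is untouched, and the fingertips are above and behind the pad (fingers about (270,80), pad about (303,197)). I'll descend, then start the push.

Request:
carry_out(
  targets=[
    [0, 0, 22, 0, 0, 0, 255],
    [0, 0, 22, 0, 0, 0, 255],
    [0, 0, 22, 0, 0, 0, 255],
    [0, 0, 18, 0, 0, 0, 255],
    [0, 0, 10, 0, 0, 0, 255],
  ],
)

```text
clock: 6.97
position: [0.4625, -0.1146, 0.0615]
tool_rot: [-3.141, -0.001, 2.797]
force: [-0.3, 1.1, -0.1]
grip_width: -0.0002
```

Request:
carry_out(
  targets=[
    [0, 6, 0, 0, 0, 0, 255],
    [0, 6, 0, 0, 0, 0, 255],
    [0, 5, 0, 0, 0, 0, 255],
    [0, 4, 0, 0, 0, 0, 255],
    [0, 3, 0, 0, 0, 0, 255],
  ],
)

```text
clock: 7.38
position: [0.4712, -0.0923, 0.0642]
tool_rot: [3.141, 0.002, 2.799]
force: [-0.4, -4.1, 2.8]
grip_width: -0.0002
```

Request:
carry_out(
  targets=[
    [0, 3, 0, 0, 0, 0, 255],
    [0, 3, 0, 0, 0, 0, 255],
    [0, 3, 0, 0, 0, 0, 255],
    [0, 3, 0, 0, 0, 0, 255],
    [0, 3, 0, 0, 0, 0, 255],
  ],
)

```text
clock: 7.8
position: [0.4756, -0.0788, 0.0634]
tool_rot: [-3.141, 0.0, 2.798]
force: [0.0, -3.3, 2.1]
grip_width: -0.0002
```

Run:
```python
from h import *
o=st()
```

```text
t 7.8 P [475.6 -78.8  63.4] rot [-3.141  0.     2.798] F [ 0.  -3.3  2.1] loc [-98.3   0.5  63.4] q [ 0.1   0.57 -0.07  2.09  0.08  0.48  1.19] w -0.0002
```

Request:
carry_out(
  targets=[
    [0, 4, 0, 0, 0, 0, 255],
    [0, 4, 0, 0, 0, 0, 255],
    [0, 4, 0, 0, 0, 0, 255],
    [0, 4, 0, 0, 0, 0, 255],
    [0, 3, 0, 0, 0, 0, 255],
  ],
)

```text
clock: 8.22
position: [0.482, -0.0603, 0.0633]
tool_rot: [3.142, -0.0, 2.799]
force: [-1.6, -2.7, 2.0]
grip_width: 0.0003
```

Request:
carry_out(
  targets=[
    [0, 3, 0, 0, 0, 0, 255],
    [0, 3, 0, 0, 0, 0, 255],
    [0, 3, 0, 0, 0, 0, 255],
    [0, 2, 0, 0, 0, 0, 255],
    [0, 2, 0, 0, 0, 0, 255],
  ],
)

```text
clock: 8.63
position: [0.4862, -0.0484, 0.0633]
tool_rot: [-3.142, -0.0, 2.798]
force: [-2.1, -1.9, 1.2]
grip_width: -0.0
```

Request:
carry_out(
  targets=[
    [0, 1, 0, 0, 0, 0, 255],
    [0, 1, 0, 0, 0, 0, 255],
    [0, 1, 0, 0, 0, 0, 255],
  ],
)

```text
clock: 8.88
position: [0.4871, -0.0458, 0.0632]
tool_rot: [-3.141, -0.0, 2.798]
force: [-2.4, -1.2, 0.8]
grip_width: 0.0001
```

Run:
```python
from h import *
o=st()
```

```text
t 8.8833 P [487.1 -45.8  63.2] rot [-3.141 -0.     2.798] F [-2.4 -1.2  0.8] loc [-63.4   0.5  63.2] q [ 0.02  0.58 -0.07  2.08  0.08  0.49  1.13] w 0.0001
```

Request:
carry_out(
  targets=[
    [0, 1, 0, 0, 0, 0, 255],
    [0, 1, 0, 0, 0, 0, 255],
  ],
)

```text
clock: 9.05
position: [0.4878, -0.044, 0.0633]
tool_rot: [-3.141, -0.0, 2.798]
force: [-2.7, -2.5, 0.6]
grip_width: -0.0001
```

Request:
carry_out(
  targets=[
    [0, 1, 0, 0, 0, 0, 255],
  ],
)

```text
clock: 9.13
position: [0.4882, -0.043, 0.0633]
tool_rot: [-3.141, -0.0, 2.798]
force: [-2.3, -2.2, 0.5]
grip_width: -0.0001
```

Request:
carry_out(
  targets=[
    [0, 1, 0, 0, 0, 0, 255],
  ],
)

```text
clock: 9.22
position: [0.4885, -0.042, 0.0632]
tool_rot: [-3.141, -0.0, 2.798]
force: [-3.6, -1.7, -0.7]
grip_width: 0.0003
```

Request:
carry_out(
  targets=[
    [0, 1, 0, 0, 0, 0, 255],
  ],
)

```text
clock: 9.3
position: [0.4885, -0.0418, 0.0632]
tool_rot: [-3.141, -0.001, 2.798]
force: [-4.9, -11.5, 3.6]
grip_width: 0.0
```

Request:
carry_out(
  targets=[
    [0, 1, 0, 0, 0, 0, 255],
  ],
)

```text
clock: 9.38
position: [0.4885, -0.0417, 0.0632]
tool_rot: [-3.14, -0.001, 2.797]
force: [-7.6, -17.5, 6.2]
grip_width: -0.0001
```

Run:
```python
from h import *
from workcell import bot
o=st()
f=bot.grab_frame("scene");np.savez("s4.npz",**f);cv2.imwrite("pics/s4.png",cv2.resize(f["color"][90:280,130:380,::-1],None,fx=3,fy=3))
```

```text
t 9.3833 P [488.5 -41.7  63.2] rot [-3.140e+00 -1.000e-03  2.797e+00] F [ -7.6 -17.5   6.2] loc [-59.    0.5  63.2] q [ 0.01  0.58 -0.06  2.07  0.08  0.49  1.12] w -0.0001
```

View pics/s4.png

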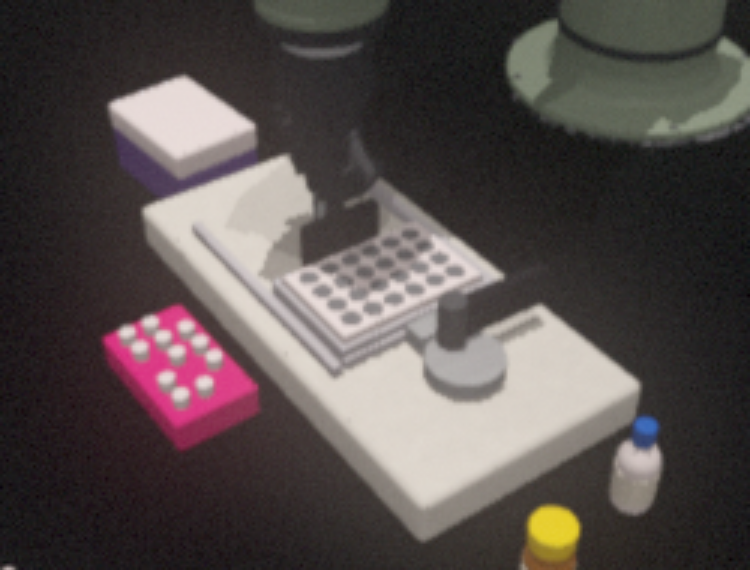

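The carriage is against a firm stop: 19 N at TCP local x = −59 mm, where −59.5 was predicted for home. The picture shows the nose at (425,335) beside the cam's low side, with the lever unmoved. I'll back off and lift.

Request:
carry_out(
  targets=[
    [0, -5, 0, 0, 0, 0, 255],
    [0, -12, 0, 0, 0, 0, 255],
    [0, -15, 0, 0, 0, 0, 255],
    [0, -15, 0, 0, 0, 0, 255],
    [0, 0, -15, 0, 0, 0, 255],
  ],
)

```text
clock: 9.85
position: [0.4713, -0.0874, 0.0768]
tool_rot: [-3.14, -0.003, 2.795]
force: [-0.5, 0.5, -1.0]
grip_width: -0.0
```

Request:
carry_out(
  targets=[
    [0, 0, -35, 0, 0, 0, 255],
    [0, 0, -40, 0, 0, 0, 255],
    [0, 0, -40, 0, 0, 0, 255],
    [0, -25, -20, 0, 0, 0, 255],
    [0, -30, 0, 0, 0, 0, 255],
  ],
)

```text
clock: 10.27
position: [0.4571, -0.1363, 0.2178]
tool_rot: [3.14, 0.008, 2.801]
force: [1.0, -1.2, 0.1]
grip_width: -0.0002
```

Request:
carry_out(
  targets=[
    [0, -35, 0, 0, 0, 0, 255],
    [0, -35, 0, 0, 0, 0, 255],
    [0, -20, 0, 0, 0, 0, 255],
    [0, 0, 0, 0, 0, 0, 255],
    [0, 0, 0, 0, 0, 0, 255],
  ],
)

```text
clock: 10.68
position: [0.4241, -0.2222, 0.2134]
tool_rot: [3.142, 0.001, 2.796]
force: [0.1, 0.5, 0.3]
grip_width: 0.0001
```

Run:
```python
from h import *
from workcell import bot
o=st()
for n in("scene","top"):
    f=bot.grab_frame(n);cv2.imwrite(f"pics/{n}5.png",cv2.resize(f["color"][90:290,130:400,::-1],None,fx=2.9,fy=2.9))
    P=cloud(f);z=P[...,2];L=np.stack([(P[...,:2]*1000-C)@sx,(P[...,:2]*1000-C)@sy,z*1000],-1)
    ok=(z>.086)&(z<.104)&(abs(L[...,1])<95)
    l=L[ok&(L[...,0]>75)&(L[...,0]<140)];p=L[ok&(abs(L[...,1])<36)&(L[...,0]<-20)&(L[...,0]>-110)]
    fr=l[l[:,1]>35]
    if len(fr) and len(p): print(n,"pad x 2/98%",np.percentile(p[:,0],[2,98]).round(1),"lever",np.median(fr,0).round(1),"turn",np.arctan2(np.median(fr[:,1]),np.median(fr[:,0])-105)+np.pi/2)
```

```text
t 10.6833 P [ 424.1 -222.2  213.4] rot [3.142e+00 1.000e-03 2.796e+00] F [0.1 0.5 0.3] loc [-250.7    1.5  213.4] q [ 0.39  0.31 -0.04  1.99  0.02  0.83  1.57] w 0.0001
scene pad x 2/98% [-43.9 -31.7] lever [111.6  59.6  98. ] turn 3.031072176134125
top pad x 2/98% [-44.1 -32.7] lever [106.8  60.1  97.4] turn 3.112076687450066
```

View pics/scene5.png

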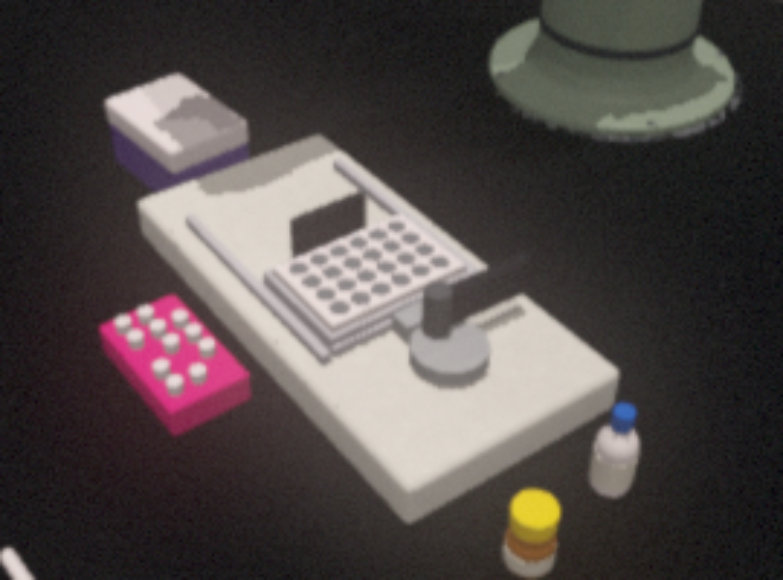

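The carriage is home: both cameras put the pad face at −44 mm (−45 is home). The plate is seated in its nest at about (375,265), the bystanders are in place and the hand is clear. Handing in.

```bash
python3 -c "
from workcell import bot
print(bot.job_done())"
```

```text
the job is handed in; nothing more can be done
None
```

The job is handed in: I turned the cam first, then pushed the carriage home, and left the hand clear. It took about 11 s of the 58 s allowed.

- **Cam:** I swung the lever round with the closed fingertips at about 4 N, from about 1.08 rad to about 3.1 rad. The last readings disagreed slightly: 3.11 rad from the top camera and 3.03 rad from the scene camera. Both are well within 0.35 rad of 3.14.
- **Carriage:** I pushed it by the rear pad at about 3–4 N until it met the firm end stop, where the force rose to about 20 N. Both cameras then put the pad face at about −44 mm along the scanner, where fully home is −45 mm.
- **Plate and bystanders:** In the last picture the plate sits in its nest, and the bottles, tip box and tube rack look unmoved. I judged these by eye and did not measure them again.
- **Hand:** It finished about 0.21 m up, behind the scanner and above the tip box, with no contact force.

No check failed.

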